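# Clamp the camera tube in its quick-release cradle

### The arm

A 6-joint arm with a two-finger parallel gripper is mounted at the origin on the work surface. World frame = base frame: x ahead of the robot, y to its left, z up, the work surface at z = 0. Lengths are in m, angles in rad, forces in N, time in s.
With the tool pointing down it reaches from about 0.275 to 0.75 m from the base axis. Payload 10.2 kg.
Tool frame: the origin (TCP) lies at the very end of the fingers, on their centre line; the grasp point (between the pads) lies 19 mm behind it; z points along the fingers, y is the direction in which the jaws open and shut (so a half turn about z gives the same grasp; the last joint's range is limited). The gripper opens to 88 mm and grips with 3 to 60 N. Pads are 18 mm wide; open, the fingers measure 123 mm over their backs; the gripper's body (75 mm by 187 mm) begins 45 mm behind the grasp point.
Start: joints at [1, 0.313, 1.498, -0, 1.331, -0.223], TCP at [0.179, 0.494, 0.239] pointing down, gripper open.
Joint ranges: [-2.94, 2.94], [-0.97, 2.17], [0.19, 2.56], [-1.23, 4.37], [0.02, 3.11], [-2.88, 2.88]. Speed limits (rad/s): [2.39, 2.39, 3.01, 3.14, 3.14, 3.14].

### API

Orientations are given as a 3x3 rotation matrix whose columns are the frame's x, y, z axes.
In Python, from rig import * gives the robot as it stands.
- The arm moves only by the shell command python3 -m inch 'ROWS' [FORCE]. ROWS is JSON, a list of rows, each an object with "dp": the shift along the world's x, y, z scaled (see below), a list of three; "twist": the turn about the world's z scaled (see below); "claw": the closure, from -1 (fully open) to 1 (shut). A call has 1 to 8 rows; each row is the pose to reach, as a shift and turn from the pose measured when the call began; what a row does not reach only later rows make up. The controller multiplies each number of a shift by 300 mm and each number of a turn by 90 degrees. A row lasts 1/12 s, in which the tool goes at most 41.7 mm and 7.16 degrees, less where a joint would pass 70% of its speed; a pose out of reach is approached as far as the arm can. A call with a number of a shift or a turn outside -1 to 1 is refused whole. A call with a gripper value outside its range is refused whole. The fingers move at their own pace and stop on an object; FORCE is the grip in N (left out, the last holds). Time passes only in rows, so rows that repeat a pose let the fingers close. It gives the time, the measured TCP pose, the force and the opening at its end, in the units of the state.
- get_obs(): the state, without advancing time (a new reading comes with each control period).
- snapshot(name): name is "scene" or "top"; returns (picture, depth): 480x640x3 uint8, blue, green, red; 480x640 float32, m along the optical axis (not along the pixel's ray), 0 where there is no reading.
- get_calibration(name): a dict with "fx", "fy", "cx", "cy" (pixels), "view" (4x4, takes a point from world to camera coordinates). Camera axes: x right, y down, z forward; pixel columns grow to the right and rows downward; lengths in m; the calibration is good to about 2 mm. A picture is of the moment at which its call begins. get_calibration takes no time and is no camera call.
- sign_off(): hands the job in, once; it reports no verdict.
The state is a dict: "t": time; "joint_pos": joint angles; "qd": joint speeds; "tau": joint torques, N m; "tcp_pos": TCP position; "eef_rot": TCP orientation; "force": force on the tool from outside, world axes, zero at the start; "ft_torque": the same for the moment, N m; "width": opening from 0.0 (shut) to 1.0 (fully open).
Only numpy, scipy, OpenCV 4.12 (cv2) and the standard library are available. Lean on these libraries where they do the work, as an engineer would, in place of code of your own. Each camera call takes 0.05 s, during which the arm holds its last target.

### The job

The strap that holds the white camera tube in its cradle is loose: turn the black round nut clockwise until the red cam lever on the opposite side starts to resist firmly when it is about half closed. Then push the lever fully closed so that it stays down and the strap is snug, without forcing it (never 25 N or more on the lever) and without disturbing the dish, the vial or the slide box beside it.

Things in the scene. Friction and masses are not known exactly. Their poses are not given: they have to be found in the camera images.
- cradle: fixed clamp stand: grey base 120 x 215 x 18 mm; white tube (64 mm diameter, axis 55 mm up, 180 mm long along x) in its saddle, aluminium strap (36 mm wide, 195 mm long along y, top 99 mm up) across it. Origin under the base's centre, z up; nut at +y, lever at -y. How far the nut is screwed on at the start differs each run and cannot be seen
- nut (a point): centre of the black fluted round nut: 47 mm diameter, 30 mm high, axis vertical, 78 mm to the cradle's +y, 119 mm up (underside 104, top 134 mm; strap 5 mm below it). The point does not turn with the nut. Clockwise from above tightens. Drag 0.75 N m; stays put. Right is 0.35 to 1.5 rad from the start, to be found by feel, within 0.2; 0.1 rad brings the lever's resistance 0.05 to 0.1 rad earlier
- pivot (a point): the lever's pivot, 78 mm to the cradle's -y, 115 mm up, axes as the cradle's; it turns about x. Once its cam has taken up the slack the lever pushes back like a spring and, let go, returns to where the resistance began. Set right, the push at the pad reaches 2.6 N about 0.1 rad after that point and peaks at 3 to 10 N near 0.8 rad. Past 1.15 rad it goes over centre, snaps to its stop and stays
- lever_pad (a point): where to press the red lever: middle of its broad upper face, 70 mm from the pivot. The lever is a flat paddle 8 mm thick, 26 mm wide (along the cradle's x), its end 97 mm from the pivot; it points away from the tube (to the cradle's -y) and up. Slack, it moves at under 1.8 N and stays where left
- lever (a joint): lever angle in rad: 0 open (70 degrees above level), growing as it is pushed down and outward; 1.28 fully closed (3 degrees below level, on its stop). The resistance should begin near 0.6 (0.5 to 0.7). If none has come by 0.9 the nut is too loose: stop before 1.15, as a closed lever must be lifted again before adjusting
- liner (a joint): how far the rubber liner under the strap is squeezed, in m: 0 while the clamp is slack; with the lever closed 0.001 to 0.0024 is a snug clamp (less is loose, more is overtight). Its noise is about as large, and it reads 0 until the lever meets resistance
- dish (a point): centre of a round covered specimen dish, 74 mm diameter, 18 mm high; leave it alone
- vial (a point): centre of a small capped vial, 34 mm diameter, 70 mm high, standing; leave it alone
- slidebox (a point): centre of a green slide box, 85 x 35 x 30 mm; leave it alone

How it is judged:
By the outcome, as a careful person would: the job done as asked, in the order asked, and still so for the second after the job is handed in, with the robot touching nothing.
It also fails if it takes over 72 s, if anything falls off the work surface, if the arm or the gripper's body presses on something with over 40 N, if the wrist force passes 120 N, or if a joint passes its speed limit or range.

## Working session

There is one attempt and no reset: what is moved stays moved. The work goes in short steps, Python scripts to look and compute and a shell command to move; the robot and the scene stay as the last step left them, time stands still between calls to the robot, and variables do not carry over. Pictures are saved under pics/ and viewed, and the job is handed in when it is done.

```bash
ls; mkdir -p pics
python3 - <<'E'
from rig import *
import cv2,numpy as np
o=get_obs();print({k:np.round(v,3).tolist() for k,v in o.items()})
for n in("scene","top"):
    p,d=snapshot(n);cv2.imwrite(f"pics/{n}0.png",p);np.save(f"pics/{n}0.npy",d);c=get_calibration(n);print(n,c)
E
```

```text
pics
{'t': 0.0, 'joint_pos': [1.0, 0.313, 1.498, -0.0, 1.331, -0.223], 'qd': [-0.0, 0.001, -0.001, 0.001, 0.001, 0.002], 'tau': [0.0, -40.222, -25.226, 0.069, 0.035, -0.0], 'tcp_pos': [0.179, 0.493, 0.238], 'eef_rot': [[-0.94, 0.341, -0.001], [0.341, 0.94, -0.001], [0.0, -0.001, -1.0]], 'force': [-0.11, 0.144, -0.133], 'ft_torque': [0.012, 0.028, 0.006], 'width': 1.004}
scene {'fx': 457.2326028992619, 'fy': 457.2326028992619, 'cx': 328.1836400325129, 'cy': 234.22990456765544, 'view': array([[-0.57139205,  0.82061215,  0.01033511,  0.28862241],
       [ 0.52585996,  0.37576654, -0.76306671, -0.24003085],
       [-0.63006541, -0.43057543, -0.64623709,  1.30245373],
       [ 0.        ,  0.        ,  0.        ,  1.        ]])}
top {'fx': 598.3989828515668, 'fy': 598.3989828515668, 'cx': 319.3191068202472, 'cy': 240.8656742808866, 'view': array([[ 0.02580769, -0.99959481, -0.01200715,  0.05321251],
       [-0.99798643, -0.02506629, -0.0582646 ,  0.62807306],
       [ 0.05794002,  0.01348664, -0.99822896,  0.94210026],
       [ 0.        ,  0.        ,  0.        ,  1.        ]])}
```

View pics/scene0.png

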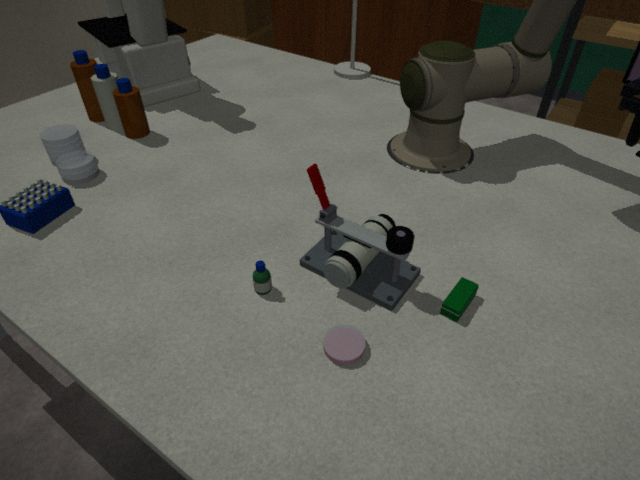

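View pics/top0.png

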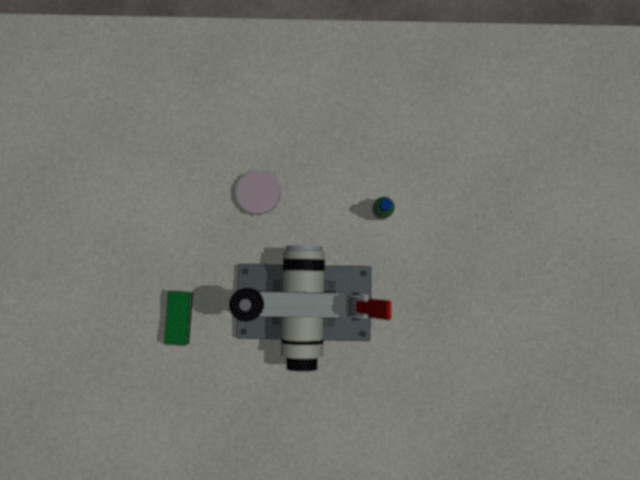

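The scene view shows the nut near (400,240) and the lever from (318,165) to (325,207). In the top view the nut is at (247,304), the red lever at (357–391,309), the vial at (384,207), the dish at (258,192) and the slide box at (178,318).

```bash
cat > h.py <<'E'
import numpy as np,cv2
from rig import *
def ray(n,u,v,z):
    c=get_calibration(n);V=c['view'];R=V[:3,:3];t=V[:3,3];C=-R.T@t
    d=R.T@np.array([(u-c['cx'])/c['fx'],(v-c['cy'])/c['fy'],1]);return C+d*(z-C[2])/d[2]
def proj(n,P):
    c=get_calibration(n);q=c['view'][:3,:3]@np.array(P)+c['view'][:3,3];return np.array([c['cx']+c['fx']*q[0]/q[2],c['cy']+c['fy']*q[1]/q[2]])
def blob(m,roi=None):
    m=m.astype(np.uint8)*255
    cs,_=cv2.findContours(m,cv2.RETR_EXTERNAL,cv2.CHAIN_APPROX_NONE);return sorted(cs,key=cv2.contourArea)[::-1]
def pts(n,d,mask):
    c=get_calibration(n);v,u=np.nonzero(mask&(d>0));z=d[v,u]
    q=np.stack([(u-c['cx'])/c['fx']*z,(v-c['cy'])/c['fy']*z,z],1)
    return (q-c['view'][:3,3])@c['view'][:3,:3]
E
python3 - <<'E'
from h import *
p=cv2.imread('pics/top0.png');d=np.load('pics/top0.npy');hsv=cv2.cvtColor(p,cv2.COLOR_BGR2HSV)
H,S,V=[hsv[...,i].astype(int) for i in range(3)]
# nut: dark
m=(V<45);m[:, :220]=0;m[:,275:]=0;m[:280]=0;m[330:]=0
c=blob(m)[0];(x,y),r=cv2.minEnclosingCircle(c);print('nut',x,y,r,ray('top',x,y,.134), 'r',r/598*.81)
# base
m=(V>40)&(S>25)&(H>95)&(H<125)
P=pts('top',d,np.ones_like(m))
X=P[(abs(P[:,2]-.018)<.005)&(P[:,0]>.2)&(P[:,0]<.7)&(abs(P[:,1])<.25)]
print('base pts',len(X),X.min(0),X.max(0))
r=cv2.minAreaRect((X[:,:2]*1000).astype(np.float32));print(r)
nut=P[(abs(P[:,2]-.134)<.006)&(P[:,1]>.05)&(P[:,1]<.2)&(P[:,0]>.3)&(P[:,0]<.6)];print('nut d',len(nut),nut.mean(0),nut.min(0),nut.max(0))
st=P[(abs(P[:,2]-.099)<.004)&(P[:,0]>.3)&(P[:,0]<.7)&(abs(P[:,1])<.2)];print('strap',len(st),cv2.minAreaRect((st[:,:2]*1000).astype(np.float32)))
red=((H<8)|(H>172))&(S>150)&(V>50)
c=blob(red)[0];print('red',cv2.minAreaRect(c));
Q=pts('top',d,red);print('red pts',len(Q),Q.min(0),Q.max(0),np.median(Q,0)); i=Q[:,2].argsort();print(Q[i[::25]].round(3))
for nm,mm,z in(('box',(H>45)&(H<75)&(S>120),.03),('dish',(abs(p[...,2].astype(int)-p[...,1])>15)&(S<100)&~red&(V>80),.018),('vial',(H>100)&(H<130)&(S>130),.07)):
    c=blob(mm)[0];R=cv2.minAreaRect(c);print(nm,R,ray('top',*R[0],z))
# scene depth
p=cv2.imread('pics/scene0.png');d=np.load('pics/scene0.npy');hsv=cv2.cvtColor(p,cv2.COLOR_BGR2HSV)
H,S,V=[hsv[...,i].astype(int) for i in range(3)]
red=((H<8)|(H>172))&(S>150)&(V>50);Q=pts('scene',d,red);i=Q[:,2].argsort();print(len(Q));print(Q[i[::25]].round(3))
P=pts('scene',d,V<40);nut=P[(abs(P[:,2]-.134)<.006)&(P[:,1]>.05)&(P[:,1]<.2)&(P[:,0]>.3)&(P[:,0]<.6)];print('nut d',len(nut),nut.mean(0),nut.min(0),nut.max(0))
E
```

```text
nut 246.53895568847656 304.27923583984375 17.541297912597656 [0.52798488 0.16760703 0.134     ] r 0.02375995202208044
base pts 4700 [ 0.468219   -0.04010477  0.01304811] [0.69994954 0.20616071 0.02299482]
((584.7857666015625, 82.324951171875), (231.71730041503906, 246.03443908691406), 0.4084870517253876)
nut d 892 [0.52833906 0.16913664 0.13398719] [0.50416849 0.14596921 0.1282693 ] [0.55204374 0.19310456 0.1396624 ]
strap 2157 ((528.8714599609375, 74.6893310546875), (36.033023834228516, 160.14141845703125), 0.37387558817863464)
red ((373.7080993652344, 308.5862731933594), (33.5573616027832, 17.17053985595703), 4.085616588592529)
red pts 317 [ 0.51797884 -0.02672017  0.12608923] [0.54053346 0.0121969  0.20753195] [ 0.52909261 -0.01256699  0.18418487]
[[ 0.534  0.012  0.126]
 [ 0.525  0.007  0.141]
 [ 0.524  0.001  0.152]
 [ 0.533 -0.001  0.161]
 [ 0.528 -0.005  0.169]
 [ 0.519 -0.01   0.175]
 [ 0.526 -0.012  0.182]
 [ 0.521 -0.014  0.188]
 [ 0.532 -0.017  0.194]
 [ 0.54  -0.019  0.2  ]
 [ 0.539 -0.021  0.202]
 [ 0.538 -0.026  0.204]
 [ 0.524 -0.021  0.205]]
box ((177.05892944335938, 317.89599609375), (23.109790802001953, 52.31260681152344), 5.572197437286377) [0.4984067  0.29047977 0.03      ]
dish ((257.0, 173.0), (0.0, 0.0), 0.0) [0.73406364 0.17292515 0.018     ]
vial ((385.5, 204.5), (11.0, 11.0), 90.0) [ 0.68152074 -0.03083821  0.07      ]
423
[[ 0.256 -0.224  0.001]
 [ 0.536  0.01   0.133]
 [ 0.539  0.007  0.138]
 [ 0.539  0.005  0.144]
 [ 0.535  0.002  0.15 ]
 [ 0.54  -0.001  0.157]
 [ 0.528 -0.     0.161]
 [ 0.521 -0.003  0.166]
 [ 0.536 -0.006  0.17 ]
 [ 0.539 -0.008  0.174]
 [ 0.54  -0.013  0.179]
 [ 0.521 -0.01   0.183]
 [ 0.533 -0.011  0.187]
 [ 0.541 -0.016  0.191]
 [ 0.542 -0.017  0.196]
 [ 0.528 -0.018  0.199]
 [ 0.533 -0.02   0.203]]
nut d 365 [0.53279775 0.17223437 0.13394616] [0.50676272 0.14690549 0.12801873] [0.55307642 0.19458767 0.13707303]
```

Consistent with the given sizes: nut at (0.528, 0.169), height 0.134 measured; pivot about (0.529, 0.013); cradle yaw under 0.5°. Moving above the nut.

```bash
r='{"dp":[0.583,-0.54,0],"twist":0,"claw":-1}'; python3 -m inch '[{"dp":[0.583,-0.54,0],"twist":0,"claw":-1},{"dp":[0.583,-0.54,0],"twist":0,"claw":-1},{"dp":[0.583,-0.54,0],"twist":0,"claw":-1},{"dp":[0.583,-0.54,0],"twist":0,"claw":-1},{"dp":[0.583,-0.54,0],"twist":0,"claw":-1},{"dp":[0.583,-0.54,0],"twist":0,"claw":-1},{"dp":[0.583,-0.54,0],"twist":0,"claw":-1}]' 60
```

```text
t: 0.68
tcp_pos: [0.3568, 0.3282, 0.2379]
eef_rot: [[-0.938, 0.345, -0.0], [0.345, 0.938, -0.002], [-0.0, -0.002, -1.0]]
force: [0.3, 0.8, -0.1]
width: 1.001
```

```bash
python3 -m inch '[{"dp":[0.571,-0.53,0],"twist":0,"claw":-1},{"dp":[0.571,-0.53,0],"twist":0,"claw":-1},{"dp":[0.571,-0.53,0],"twist":0,"claw":-1},{"dp":[0.571,-0.53,0],"twist":0,"claw":-1},{"dp":[0.571,-0.53,0],"twist":0,"claw":-1},{"dp":[0.571,-0.53,0],"twist":0,"claw":-1},{"dp":[0.571,-0.53,-0.12],"twist":0,"claw":-1},{"dp":[0.571,-0.53,-0.23],"twist":0,"claw":-1}]' 60
```

```text
t: 1.35
tcp_pos: [0.5293, 0.1685, 0.1682]
eef_rot: [[-0.938, 0.348, 0.002], [0.348, 0.938, -0.002], [-0.002, -0.001, -1.0]]
force: [-0.1, 0.8, -0.8]
width: 0.997
```

```bash
python3 -m inch '[{"dp":[-0.003,0.002,-0.1],"twist":0,"claw":-1},{"dp":[-0.003,0.002,-0.2],"twist":0,"claw":-1},{"dp":[-0.003,0.002,-0.2],"twist":0,"claw":-1}]' 60
python3 - <<'E'
from h import *
p,_=snapshot('scene');cv2.imwrite('pics/s1.png',cv2.resize(p[130:330,250:520],None,fx=2.8,fy=2.8))
E
```

```text
t: 1.6
tcp_pos: [0.5253, 0.1692, 0.1028]
eef_rot: [[-0.938, 0.347, -0.008], [0.347, 0.938, -0.003], [0.007, -0.005, -1.0]]
force: [0.0, 0.5, -1.3]
width: 1.001
```

View pics/s1.png

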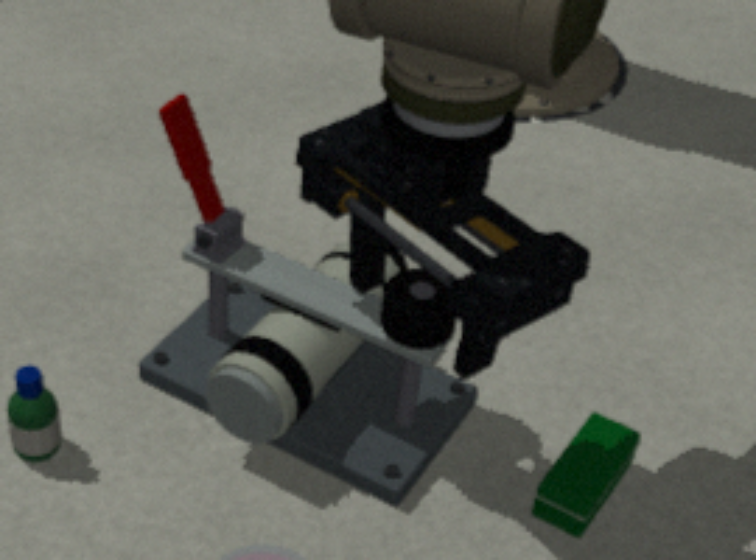

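The open fingers straddle the nut, clear of the box and lever. Closing.

```bash
python3 -m inch '[{"dp":[0.008,0,0.015],"twist":0,"claw":-1},{"dp":[0.008,0,0.015],"twist":0,"claw":1},{"dp":[0.008,0,0.015],"twist":0,"claw":1},{"dp":[0.008,0,0.015],"twist":0,"claw":1},{"dp":[0.008,0,0.015],"twist":0,"claw":1},{"dp":[0.008,0,0.015],"twist":0,"claw":1},{"dp":[0.008,0,0.015],"twist":0,"claw":1},{"dp":[0.008,0,0.015],"twist":0,"claw":1}]' 60
python3 -c "
from rig import *;o=get_obs();print(o['ft_torque'],o['joint_pos'])"
```

```text
t: 2.32
tcp_pos: [0.5293, 0.1693, 0.1108]
eef_rot: [[-0.938, 0.347, -0.004], [0.347, 0.938, -0.002], [0.003, -0.003, -1.0]]
force: [-1.0, -0.3, 1.7]
width: 0.518
[0.05329284 0.08758781 0.0219238 ] [ 0.09962431  0.51115432  1.5614756  -0.00217171  1.07280207 -1.11545053]
```

```bash
python3 -m inch '[{"dp":[0,0,0],"twist":-0.06,"claw":1},{"dp":[0,0,0],"twist":-0.12,"claw":1},{"dp":[0,0,0],"twist":-0.18,"claw":1},{"dp":[0,0,0],"twist":-0.22,"claw":1}]'
python3 -c "
from rig import *;o=get_obs();print(o['ft_torque'],o['joint_pos'])"
python3 -m inch '[{"dp":[0,0,0],"twist":-0.045,"claw":1},{"dp":[0,0,0],"twist":-0.045,"claw":1},{"dp":[0,0,0],"twist":-0.045,"claw":1}]'
python3 -c "
from rig import *;o=get_obs();print(o['ft_torque'],o['joint_pos'])"
```

```text
t: 2.65
tcp_pos: [0.5288, 0.1687, 0.1108]
eef_rot: [[-0.763, 0.647, -0.006], [0.647, 0.763, -0.003], [0.002, -0.006, -1.0]]
force: [-2.8, -4.5, 3.2]
width: 0.521
[-0.7146689   0.48108341  0.77757983] [ 0.09865912  0.51094566  1.56185938 -0.00251409  1.07455941 -0.76785982]
t: 2.9
tcp_pos: [0.5287, 0.1685, 0.1108]
eef_rot: [[-0.716, 0.698, -0.006], [0.698, 0.716, -0.003], [0.003, -0.006, -1.0]]
force: [-1.0, -2.7, 0.8]
width: 0.521
[-0.28998659  0.19520234 -0.1248414 ] [ 0.09828355  0.51086054  1.56195307 -0.0022176   1.07514375 -0.69930833]
```

Torque reached ~0.78 N·m while turning, so the nut followed about 0.42 rad. Releasing and going to the lever.

```bash
python3 -m inch '[{"dp":[0,0,0],"twist":0,"claw":-1},{"dp":[0,0,0],"twist":0,"claw":-1},{"dp":[0,0,0],"twist":0,"claw":-1},{"dp":[0,0,0.12],"twist":0,"claw":-1},{"dp":[0,0,0.25],"twist":0,"claw":-1},{"dp":[0,0,0.36],"twist":0,"claw":-1},{"dp":[0,-0.1,0.36],"twist":-0.08,"claw":1},{"dp":[0,-0.2,0.36],"twist":-0.16,"claw":1}]'
python3 -m inch '[{"dp":[0,-0.12,0],"twist":-0.08,"claw":1},{"dp":[0,-0.24,0],"twist":-0.16,"claw":1},{"dp":[0,-0.28,0],"twist":-0.24,"claw":1},{"dp":[0,-0.28,0],"twist":-0.32,"claw":1},{"dp":[0,-0.28,0],"twist":-0.34,"claw":1},{"dp":[0,-0.28,0],"twist":-0.34,"claw":1}]'
```

```text
t: 3.57
tcp_pos: [0.5293, 0.1087, 0.2208]
eef_rot: [[-0.52, 0.854, -0.002], [0.854, 0.52, -0.001], [0.0, -0.002, -1.0]]
force: [1.0, -1.2, -1.0]
width: 0.848
t: 4.07
tcp_pos: [0.5293, 0.0245, 0.2208]
eef_rot: [[-0.011, 1.0, -0.002], [1.0, 0.011, 0.001], [0.001, -0.002, -1.0]]
force: [-0.8, 0.9, -0.0]
width: 0.392
```

```bash
python3 -m inch '[{"dp":[0.002,0,0],"twist":0,"claw":1},{"dp":[0.002,0,0],"twist":0,"claw":1},{"dp":[0.002,0,-0.06],"twist":0,"claw":1},{"dp":[0.002,0,-0.12],"twist":0,"claw":1},{"dp":[0.002,0,-0.12],"twist":0,"claw":1}]'
python3 - <<'E'
from h import *
p,_=snapshot('scene');cv2.imwrite('pics/s2.png',cv2.resize(p[130:330,250:520],None,fx=2.8,fy=2.8))
print(get_obs()['force'])
E
```

```text
t: 4.48
tcp_pos: [0.5286, 0.0249, 0.182]
eef_rot: [[-0.012, 1.0, -0.007], [1.0, 0.012, 0.001], [0.002, -0.007, -1.0]]
force: [-1.0, -0.7, -0.8]
width: 0.017
[ 0.61182039  1.11728745 -0.0762903 ]
```

View pics/s2.png

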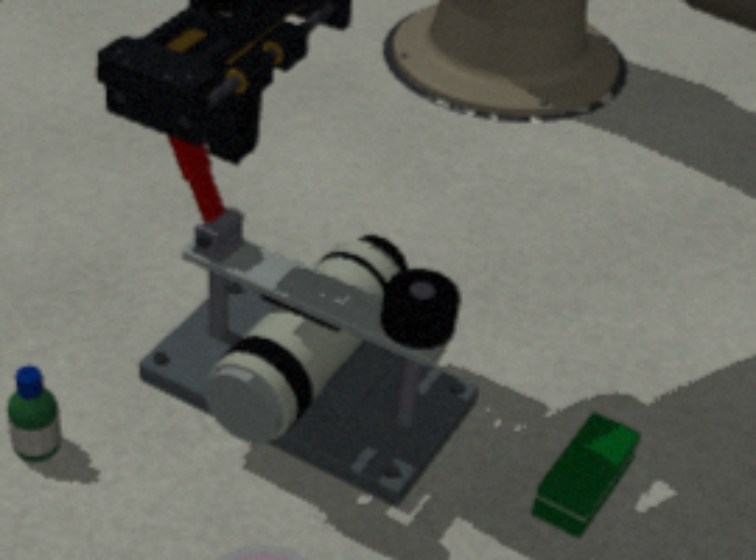

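Run:
```python
import numpy as np
for t in [0,.1,.2,.3,.4,.5,.6,.7,.8,.9,1.0,1.1,1.2,1.28]:
    e=np.radians(70)-t; y=.013-.07*np.cos(e)+.004*np.sin(e)+.009; z=.115+.07*np.sin(e)+.004*np.cos(e); print(t,round(y,4),round(z,4))
```

```text
0 0.0018 0.1821
0.1 -0.0048 0.1798
0.2 -0.0111 0.1768
0.3 -0.0171 0.1732
0.4 -0.0227 0.169
0.5 -0.0279 0.1643
0.6 -0.0326 0.159
0.7 -0.0367 0.1534
0.8 -0.0402 0.1473
0.9 -0.0431 0.1409
1.0 -0.0454 0.1343
1.1 -0.047 0.1275
1.2 -0.0479 0.1205
1.28 -0.0481 0.1149
```

```bash
python3 -m inch '[{"dp":[0.004,-0.05,0],"twist":0,"claw":1},{"dp":[0.004,-0.077,0],"twist":0,"claw":1},{"dp":[0.004,-0.1,-0.008],"twist":0,"claw":1},{"dp":[0.004,-0.12,-0.018],"twist":0,"claw":1},{"dp":[0.004,-0.14,-0.029],"twist":0,"claw":1},{"dp":[0.004,-0.14,-0.029],"twist":0,"claw":1},{"dp":[0.004,-0.14,-0.029],"twist":0,"claw":1}]'
```

```text
t: 5.12
tcp_pos: [0.5304, -0.0174, 0.1749]
eef_rot: [[-0.012, 1.0, -0.006], [1.0, 0.012, 0.001], [0.001, -0.006, -1.0]]
force: [0.5, 0.1, 0.1]
width: 0.009
```

```bash
python3 -m inch '[{"dp":[0,-0.018,-0.02],"twist":0,"claw":1},{"dp":[0,-0.035,-0.035],"twist":0,"claw":1},{"dp":[0,-0.051,-0.053],"twist":0,"claw":1},{"dp":[0,-0.051,-0.053],"twist":0,"claw":1}]'
python3 -m inch '[{"dp":[0,-0.007,-0.01],"twist":0,"claw":1},{"dp":[0,-0.014,-0.019],"twist":0,"claw":1},{"dp":[0,-0.014,-0.019],"twist":0,"claw":1}]'
python3 -m inch '[{"dp":[0,-0.006,-0.01],"twist":0,"claw":1},{"dp":[0,-0.012,-0.02],"twist":0,"claw":1},{"dp":[0,-0.012,-0.02],"twist":0,"claw":1}]'
```

```text
t: 5.45
tcp_pos: [0.5298, -0.0334, 0.1576]
eef_rot: [[-0.011, 1.0, -0.008], [1.0, 0.011, 0.002], [0.002, -0.008, -1.0]]
force: [0.8, 0.3, -0.0]
width: 0.003
t: 5.7
tcp_pos: [0.5296, -0.0379, 0.1513]
eef_rot: [[-0.011, 1.0, -0.009], [1.0, 0.011, 0.002], [0.002, -0.009, -1.0]]
force: [0.1, -0.2, -0.3]
width: 0.006
t: 5.95
tcp_pos: [0.5294, -0.0417, 0.1447]
eef_rot: [[-0.011, 1.0, -0.01], [1.0, 0.011, 0.002], [0.002, -0.01, -1.0]]
force: [-0.2, -0.2, -0.9]
width: 0.004
```

```bash
python3 -m inch '[{"dp":[0,-0.003,-0.008],"twist":0,"claw":1},{"dp":[0,-0.005,-0.013],"twist":0,"claw":1}]'
python3 -m inch '[{"dp":[0,0.02,0.05],"twist":0,"claw":1},{"dp":[0,0.1,0.2],"twist":0,"claw":-1},{"dp":[0,0.23,0.28],"twist":0,"claw":-1},{"dp":[0,0.36,0.28],"twist":0,"claw":-1},{"dp":[0,0.48,0.28],"twist":0,"claw":-1},{"dp":[0,0.6,0.28],"twist":0,"claw":-1},{"dp":[0,0.7,0.28],"twist":0,"claw":-1}]'
cat > lev.py <<'E'
from h import *
import sys
a=[]
for n in('top','scene'):
    p,d=snapshot(n);cv2.imwrite(f'pics/{n}_{sys.argv[1]}.png',p)
    hsv=cv2.cvtColor(p,cv2.COLOR_BGR2HSV).astype(int);red=((hsv[...,0]<8)|(hsv[...,0]>172))&(hsv[...,1]>150)&(hsv[...,2]>50)
    Q=pts(n,d,red);Q=Q[(abs(Q[:,0]-.53)<.04)&(Q[:,1]<.03)&(Q[:,1]>-.12)&(Q[:,2]>.09)]
    v=(Q[:,1:]-Q[:,1:].mean(0));ax=np.linalg.svd(v,full_matrices=False)[2][0]
    th=np.radians(70)-np.arctan2(abs(ax[1]),abs(ax[0]))*np.sign(-ax[0]*ax[1])
    s=Q[np.argsort(Q[:,1])];tip=s[:15].mean(0)
    print(n,len(Q),'theta(fit)',round(th,3),'tip',tip.round(4),'root',s[-15:].mean(0).round(4),'th tip',round(np.radians(70)-np.arctan2(tip[2]-.115,.013-tip[1]),3))
E
python3 lev.py a
```

```text
t: 6.12
tcp_pos: [0.5293, -0.0433, 0.1405]
eef_rot: [[-0.011, 1.0, -0.01], [1.0, 0.011, 0.002], [0.002, -0.01, -1.0]]
force: [0.4, 1.0, 1.0]
width: 0.003
t: 6.7
tcp_pos: [0.5289, 0.1694, 0.2247]
eef_rot: [[-0.012, 1.0, -0.009], [1.0, 0.012, 0.002], [0.002, -0.009, -1.0]]
force: [0.1, -0.2, 0.9]
width: 0.436
top 865 theta(fit) 0.919 tip [ 0.5299 -0.0766  0.1465] root [0.53   0.0043 0.1224] th tip 0.883
scene 378 theta(fit) 0.925 tip [ 0.5316 -0.074   0.1466] root [0.531  0.0038 0.123 ] th tip 0.873
```

No resistance up to 0.92, and the lever stayed at 0.92 in both views. The nut is too loose, so I'll turn it another 0.35 rad.

```bash
python3 -m inch '[{"dp":[0,0,0],"twist":0,"claw":-1},{"dp":[0,0,0],"twist":0,"claw":-1},{"dp":[0,0,0],"twist":0,"claw":-1},{"dp":[0,0,-0.13],"twist":0,"claw":-1},{"dp":[0,0,-0.26],"twist":0,"claw":-1},{"dp":[0,0,-0.38],"twist":0,"claw":-1},{"dp":[0,0,-0.38],"twist":0,"claw":-1}]'
python3 -m inch '[{"dp":[0,0,0],"twist":0,"claw":1},{"dp":[0,0,0],"twist":0,"claw":1},{"dp":[0,0,0],"twist":0,"claw":1},{"dp":[0,0,0],"twist":0,"claw":1},{"dp":[0,0,0],"twist":0,"claw":1},{"dp":[0,0,0],"twist":0,"claw":1},{"dp":[0,0,0],"twist":0,"claw":1}]' 60
```

```text
t: 7.38
tcp_pos: [0.5256, 0.1689, 0.1044]
eef_rot: [[-0.014, 1.0, -0.021], [1.0, 0.014, 0.001], [0.002, -0.021, -1.0]]
force: [0.2, -1.1, -1.1]
width: 0.997
t: 7.97
tcp_pos: [0.5269, 0.169, 0.1052]
eef_rot: [[-0.014, 1.0, -0.017], [1.0, 0.014, 0.002], [0.002, -0.017, -1.0]]
force: [4.3, -0.0, 2.7]
width: 0.518
```

```bash
python3 -m inch '[{"dp":[0,0,0],"twist":-0.06,"claw":1},{"dp":[0,0,0],"twist":-0.12,"claw":1},{"dp":[0,0,0],"twist":-0.18,"claw":1},{"dp":[0,0,0],"twist":-0.225,"claw":1},{"dp":[0,0,0],"twist":-0.225,"claw":1},{"dp":[0,0,0],"twist":-0.225,"claw":1}]'
python3 -c "
from rig import *;o=get_obs();print(o['ft_torque'],o['joint_pos'])"
```

```text
t: 8.47
tcp_pos: [0.5265, 0.1691, 0.1052]
eef_rot: [[0.332, 0.943, -0.016], [0.943, -0.332, 0.007], [0.002, -0.018, -1.0]]
force: [-2.2, -0.2, -0.4]
width: 0.52
[-0.01069759  0.53851238 -0.17780566] [0.09471014 0.51767446 1.56802398 0.01018064 1.07118638 0.42775504]
```

```bash
python3 -m inch '[{"dp":[0,0,0.01],"twist":0,"claw":-1},{"dp":[0,0,0.01],"twist":0,"claw":-1},{"dp":[0,0,0.01],"twist":0,"claw":-1},{"dp":[0,0,0.13],"twist":0,"claw":-1},{"dp":[0,0,0.25],"twist":0.05,"claw":-1},{"dp":[0,0,0.36],"twist":0.13,"claw":-1},{"dp":[0,0,0.36],"twist":0.2,"claw":-1},{"dp":[0,0,0.36],"twist":0.217,"claw":1}]'
python3 lev.py b
```

```text
t: 9.13
tcp_pos: [0.5274, 0.1692, 0.2155]
eef_rot: [[-0.009, 1.0, -0.013], [1.0, 0.009, 0.002], [0.002, -0.013, -1.0]]
force: [0.6, 0.2, -0.1]
width: 0.945
top 856 theta(fit) 0.923 tip [ 0.5299 -0.0766  0.1465] root [0.53   0.0043 0.1224] th tip 0.884
scene 382 theta(fit) 0.922 tip [ 0.5336 -0.0743  0.146 ] root [0.5304 0.004  0.123 ] th tip 0.88
```

Lever still at 0.92, so the onset is later than that. Since it springs back to the onset when the cam bites, I can use it as a gauge while turning on.

```bash
python3 -m inch '[{"dp":[0.005,0,0],"twist":0,"claw":-1},{"dp":[0.005,0,-0.12],"twist":0,"claw":-1},{"dp":[0.005,0,-0.24],"twist":0,"claw":-1},{"dp":[0.01,0,-0.35],"twist":0,"claw":-1},{"dp":[0.01,0,-0.35],"twist":0,"claw":-1}]'
python3 -m inch '[{"dp":[0.006,0,0],"twist":0,"claw":1},{"dp":[0.006,0,0],"twist":0,"claw":1},{"dp":[0.006,0,0],"twist":0,"claw":1},{"dp":[0.006,0,0],"twist":0,"claw":1},{"dp":[0.006,0,0],"twist":0,"claw":1},{"dp":[0.006,0,0],"twist":0,"claw":1},{"dp":[0.006,0,0],"twist":0,"claw":1}]' 60
python3 -m inch '[{"dp":[0,0,0],"twist":-0.05,"claw":1},{"dp":[0,0,0],"twist":-0.1,"claw":1},{"dp":[0,0,0],"twist":-0.13,"claw":1},{"dp":[0,0,0],"twist":-0.13,"claw":1},{"dp":[0,0,0],"twist":-0.13,"claw":1}]'
python3 lev.py c
```

```text
t: 9.65
tcp_pos: [0.5268, 0.1686, 0.1028]
eef_rot: [[-0.002, 1.0, -0.027], [1.0, 0.002, 0.001], [0.001, -0.027, -1.0]]
force: [-0.9, 0.1, -1.3]
width: 1.004
t: 10.23
tcp_pos: [0.5269, 0.1687, 0.1034]
eef_rot: [[-0.003, 0.999, -0.032], [1.0, 0.003, 0.0], [0.0, -0.032, -0.999]]
force: [-10.9, -0.5, 6.7]
width: 0.517
t: 10.65
tcp_pos: [0.5265, 0.1687, 0.1034]
eef_rot: [[0.199, 0.98, -0.032], [0.98, -0.199, 0.007], [0.0, -0.033, -0.999]]
force: [-3.0, -0.4, 0.6]
width: 0.523
top 859 theta(fit) 0.926 tip [ 0.5294 -0.0764  0.1467] root [0.5292 0.0043 0.1226] th tip 0.881
scene 385 theta(fit) 0.92 tip [ 0.5327 -0.074   0.1466] root [0.5308 0.0041 0.1232] th tip 0.873
```

View pics/top_c.png

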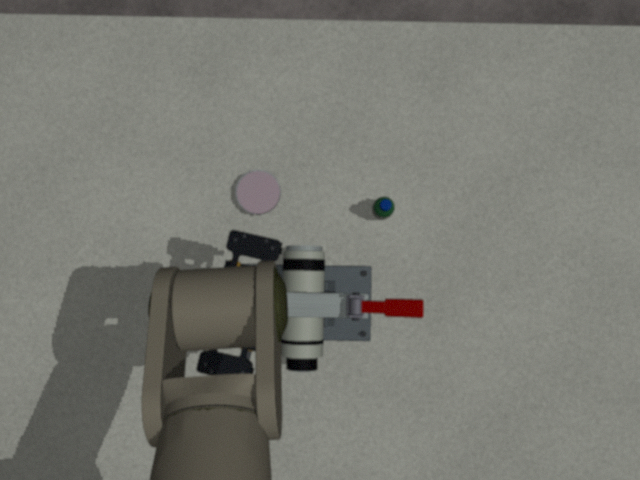

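Lever tip unchanged at (423,308) in the top view; dish, vial and box are undisturbed. Continuing in ~0.1 rad steps.

```bash
python3 -m inch '[{"dp":[0.005,0,0],"twist":-0.04,"claw":1},{"dp":[0.005,0,0],"twist":-0.065,"claw":1},{"dp":[0.005,0,0],"twist":-0.065,"claw":1}]'
python3 lev.py d
python3 -m inch '[{"dp":[0.005,0,0],"twist":-0.04,"claw":1},{"dp":[0.005,0,0],"twist":-0.065,"claw":1},{"dp":[0.005,0,0],"twist":-0.065,"claw":1}]'
python3 lev.py e
```

```text
t: 11.0
tcp_pos: [0.5264, 0.1688, 0.1034]
eef_rot: [[0.298, 0.954, -0.035], [0.955, -0.298, 0.01], [-0.001, -0.037, -0.999]]
force: [-11.1, -0.3, 5.9]
width: 0.522
top 859 theta(fit) 0.923 tip [ 0.5299 -0.0765  0.1469] root [0.5294 0.0043 0.1227] th tip 0.879
scene 383 theta(fit) 0.923 tip [ 0.5316 -0.0745  0.1461] root [0.5308 0.0041 0.123 ] th tip 0.88
t: 11.35
tcp_pos: [0.5262, 0.1689, 0.1034]
eef_rot: [[0.392, 0.919, -0.039], [0.92, -0.391, 0.013], [-0.004, -0.041, -0.999]]
force: [-11.6, 0.1, 5.1]
width: 0.522
top 858 theta(fit) 0.835 tip [ 0.5302 -0.074   0.1541] root [0.5296 0.0046 0.1232] th tip 0.799
scene 395 theta(fit) 0.831 tip [ 0.5317 -0.0715  0.1541] root [0.5308 0.0049 0.1238] th tip 0.789
```

The lever sprang back to about 0.83: the cam has begun to bite. Continuing in small steps towards 0.6.

```bash
python3 -m inch '[{"dp":[0,0,0],"twist":-0.04,"claw":1},{"dp":[0,0,0],"twist":-0.08,"claw":1},{"dp":[0,0,0],"twist":-0.095,"claw":1},{"dp":[0,0,0],"twist":-0.095,"claw":1}]'
python3 lev.py f
```

```text
t: 11.78
tcp_pos: [0.526, 0.169, 0.1034]
eef_rot: [[0.522, 0.852, -0.037], [0.853, -0.521, 0.018], [-0.004, -0.041, -0.999]]
force: [-4.1, 1.4, 1.2]
width: 0.521
top 835 theta(fit) 0.697 tip [ 0.5294 -0.0682  0.1655] root [0.5299 0.0058 0.1239] th tip 0.665
scene 412 theta(fit) 0.697 tip [ 0.5333 -0.0657  0.1652] root [0.5312 0.0058 0.1251] th tip 0.654
```

```bash
python3 -m inch '[{"dp":[0,0,0],"twist":-0.03,"claw":1},{"dp":[0,0,0],"twist":-0.06,"claw":1},{"dp":[0,0,0],"twist":-0.06,"claw":1}]'
python3 lev.py g
```

```text
t: 12.13
tcp_pos: [0.5259, 0.1692, 0.1034]
eef_rot: [[0.599, 0.8, -0.035], [0.801, -0.599, 0.022], [-0.004, -0.041, -0.999]]
force: [-3.8, 1.3, 0.7]
width: 0.519
top 814 theta(fit) 0.634 tip [ 0.5302 -0.0649  0.1702] root [0.5302 0.006  0.126 ] th tip 0.605
scene 424 theta(fit) 0.631 tip [ 0.5315 -0.0632  0.1706] root [0.5329 0.0062 0.126 ] th tip 0.592
```

```bash
python3 -m inch '[{"dp":[0,0,0],"twist":0,"claw":-1},{"dp":[0,0,0],"twist":0,"claw":-1},{"dp":[0,0,0],"twist":0,"claw":-1},{"dp":[0,0,0.1],"twist":0,"claw":-1},{"dp":[0,0,0.23],"twist":0,"claw":-1},{"dp":[0,0,0.36],"twist":0.07,"claw":-1},{"dp":[0,-0.1,0.36],"twist":0.14,"claw":1},{"dp":[0,-0.22,0.36],"twist":0.21,"claw":1}]'
python3 -m inch '[{"dp":[0,-0.12,0],"twist":0.08,"claw":1},{"dp":[0,-0.24,0],"twist":0.16,"claw":1},{"dp":[0,-0.28,0],"twist":0.2,"claw":1},{"dp":[0,-0.28,0],"twist":0.2,"claw":1},{"dp":[0,-0.28,0],"twist":0.2,"claw":1},{"dp":[0,-0.28,0],"twist":0.2,"claw":1},{"dp":[0,-0.28,0],"twist":0.2,"claw":1}]'
python3 lev.py h
```

```text
t: 12.9
tcp_pos: [0.5268, 0.1035, 0.2139]
eef_rot: [[0.297, 0.954, -0.035], [0.955, -0.297, 0.009], [-0.002, -0.036, -0.999]]
force: [1.7, -0.6, -1.3]
width: 0.845
t: 13.48
tcp_pos: [0.5269, 0.0207, 0.2139]
eef_rot: [[-0.012, 0.999, -0.036], [1.0, 0.012, -0.002], [-0.002, -0.036, -0.999]]
force: [-1.1, -0.3, -0.2]
width: 0.318lev.py:8: RuntimeWarning: Mean of empty slice.
  v=(Q[:,1:]-Q[:,1:].mean(0));ax=np.linalg.svd(v,full_matrices=False)[2][0]
  ret = um.true_divide(
Traceback (most recent call last):
  File "lev.py", line 8, in <module>
    v=(Q[:,1:]-Q[:,1:].mean(0));ax=np.linalg.svd(v,full_matrices=False)[2][0]
                                   ~~~~~~~~~~~~~~~~~~~~~~~~~~~~~~~~~~~~~~~^^^
IndexError: index 0 is out of bounds for axis 0 with size 0
```

```bash
python3 -m inch '[{"dp":[0.01,0,0],"twist":0,"claw":1},{"dp":[0.01,0,0],"twist":0,"claw":1},{"dp":[0.01,-0.08,0],"twist":0,"claw":1},{"dp":[0.01,-0.167,-0.02],"twist":0,"claw":1},{"dp":[0.01,-0.167,-0.12],"twist":0,"claw":1},{"dp":[0.01,-0.167,-0.12],"twist":0,"claw":1},{"dp":[0.01,-0.167,-0.12],"twist":0,"claw":1}]'
python3 -c "
from rig import *;print(get_obs()['force'])"
```

```text
t: 14.12
tcp_pos: [0.5294, -0.029, 0.1774]
eef_rot: [[-0.012, 0.999, -0.038], [1.0, 0.012, -0.001], [-0.001, -0.038, -0.999]]
force: [0.9, -0.1, 1.0]
width: 0.005
[ 0.85652167 -0.10917862  1.01555821]
```

```bash
python3 -m inch '[{"dp":[0,-0.006,-0.04],"twist":0,"claw":1},{"dp":[0,-0.012,-0.061],"twist":0,"claw":1},{"dp":[0,-0.012,-0.061],"twist":0,"claw":1},{"dp":[0,-0.012,-0.061],"twist":0,"claw":1}]'
python3 -m inch '[{"dp":[0,-0.007,-0.009],"twist":0,"claw":1},{"dp":[0,-0.014,-0.018],"twist":0,"claw":1},{"dp":[0,-0.014,-0.018],"twist":0,"claw":1}]'
python3 -m inch '[{"dp":[0,0,0],"twist":0,"claw":1}]'
python3 -m inch '[{"dp":[0,0,0],"twist":0,"claw":1}]'
```

```text
t: 14.45
tcp_pos: [0.5297, -0.0323, 0.1598]
eef_rot: [[-0.013, 0.999, -0.038], [1.0, 0.013, -0.001], [-0.001, -0.038, -0.999]]
force: [0.4, 1.0, 0.0]
width: 0.004
t: 14.7
tcp_pos: [0.5299, -0.0366, 0.1546]
eef_rot: [[-0.013, 0.999, -0.037], [1.0, 0.013, -0.001], [-0.001, -0.037, -0.999]]
force: [1.3, 2.1, 1.5]
width: 0.005
t: 14.78
tcp_pos: [0.5301, -0.0366, 0.1548]
eef_rot: [[-0.013, 0.999, -0.036], [1.0, 0.012, -0.001], [-0.001, -0.036, -0.999]]
force: [-0.4, 1.5, 1.1]
width: 0.006
t: 14.87
tcp_pos: [0.5301, -0.0364, 0.155]
eef_rot: [[-0.013, 0.999, -0.036], [1.0, 0.013, -0.001], [-0.0, -0.036, -0.999]]
force: [0.2, 2.7, 1.5]
width: 0.008
```

Resistance is about 2.5 N at 0.69, which matches an onset near 0.6. Pushing on while watching force.

```bash
python3 -m inch '[{"dp":[0,-0.007,-0.013],"twist":0,"claw":1},{"dp":[0,-0.013,-0.026],"twist":0,"claw":1},{"dp":[0,-0.013,-0.026],"twist":0,"claw":1}]'
python3 -m inch '[{"dp":[0,-0.005,-0.011],"twist":0,"claw":1},{"dp":[0,-0.009,-0.021],"twist":0,"claw":1},{"dp":[0,-0.009,-0.021],"twist":0,"claw":1}]'
```

```text
t: 15.12
tcp_pos: [0.5302, -0.0409, 0.1468]
eef_rot: [[-0.012, 0.999, -0.036], [1.0, 0.012, -0.001], [-0.001, -0.036, -0.999]]
force: [-0.0, -0.1, 4.4]
width: 0.007
t: 15.37
tcp_pos: [0.5302, -0.0439, 0.1402]
eef_rot: [[-0.012, 0.999, -0.036], [1.0, 0.012, -0.001], [-0.001, -0.036, -0.999]]
force: [-0.6, -0.3, 3.8]
width: 0.004
```

```bash
python3 -m inch '[{"dp":[0,-0.003,-0.01],"twist":0,"claw":1},{"dp":[0,-0.005,-0.02],"twist":0,"claw":1},{"dp":[0,-0.008,-0.031],"twist":0,"claw":1},{"dp":[0,-0.01,-0.042],"twist":0,"claw":1},{"dp":[0,-0.01,-0.042],"twist":0,"claw":1}]'
python3 -m inch '[{"dp":[0,-0.002,-0.01],"twist":0,"claw":1},{"dp":[0,-0.003,-0.02],"twist":0,"claw":1},{"dp":[0,-0.003,-0.03],"twist":0,"claw":1},{"dp":[0,-0.003,-0.03],"twist":0,"claw":1}]'
```

```text
t: 15.78
tcp_pos: [0.5298, -0.047, 0.1266]
eef_rot: [[-0.012, 0.999, -0.037], [1.0, 0.012, -0.001], [-0.001, -0.037, -0.999]]
force: [0.6, 0.4, 1.3]
width: 0.002
t: 16.12
tcp_pos: [0.5296, -0.0478, 0.1168]
eef_rot: [[-0.012, 0.999, -0.038], [1.0, 0.012, -0.001], [-0.0, -0.038, -0.999]]
force: [-1.1, 0.1, -0.5]
width: 0.002
```

Force fell off past centre, so it should have snapped. Retreating and looking.

```bash
python3 -m inch '[{"dp":[0,0,0.1],"twist":0,"claw":1},{"dp":[0,0,0.22],"twist":0,"claw":1},{"dp":[0,0.1,0.34],"twist":0,"claw":1},{"dp":[0,0.2,0.4],"twist":0,"claw":1},{"dp":[-0.1,0.32,0.4],"twist":0,"claw":1},{"dp":[-0.2,0.44,0.4],"twist":0,"claw":1},{"dp":[-0.3,0.54,0.4],"twist":0,"claw":1},{"dp":[-0.4,0.6,0.4],"twist":0,"claw":1}]'
python3 lev.py z
```

```text
t: 16.78
tcp_pos: [0.4117, 0.1314, 0.2367]
eef_rot: [[-0.012, 0.999, -0.038], [1.0, 0.012, -0.0], [0.0, -0.038, -0.999]]
force: [1.4, 0.7, 0.1]
width: 0.006
top 813 theta(fit) 1.285 tip [ 0.5297 -0.0804  0.1131] root [0.5305 0.0027 0.1189] th tip 1.242
scene 301 theta(fit) 1.283 tip [ 0.5337 -0.079   0.1133] root [5.301e-01 3.000e-04 1.188e-01] th tip 1.24
```

```bash
python3 -m inch '[{"dp":[-0.1,0.1,0],"twist":0,"claw":1},{"dp":[-0.2,0.2,0],"twist":0,"claw":1},{"dp":[-0.2,0.3,0],"twist":0,"claw":1},{"dp":[-0.2,0.3,0],"twist":0,"claw":1}]'
python3 lev.py zz
python3 - <<'E'
from h import *
p=cv2.imread('pics/scene_zz.png');q=cv2.imread('pics/top_zz.png')
cv2.imwrite('pics/both.png',np.hstack([cv2.resize(p[130:370,230:500],(400,356)),cv2.resize(q[130:370,150:420],(400,356))]))
E
```

```text
t: 17.22
tcp_pos: [0.3481, 0.226, 0.2375]
eef_rot: [[-0.02, 0.999, -0.038], [1.0, 0.02, 0.001], [0.002, -0.038, -0.999]]
force: [1.6, 0.5, 0.2]
width: 0.005
top 825 theta(fit) 1.282 tip [ 0.5297 -0.0803  0.1141] root [0.5305 0.0027 0.1188] th tip 1.231
scene 305 theta(fit) 1.282 tip [ 0.5331 -0.0789  0.1134] root [5.296e-01 4.000e-04 1.186e-01] th tip 1.239
```

View pics/both.png

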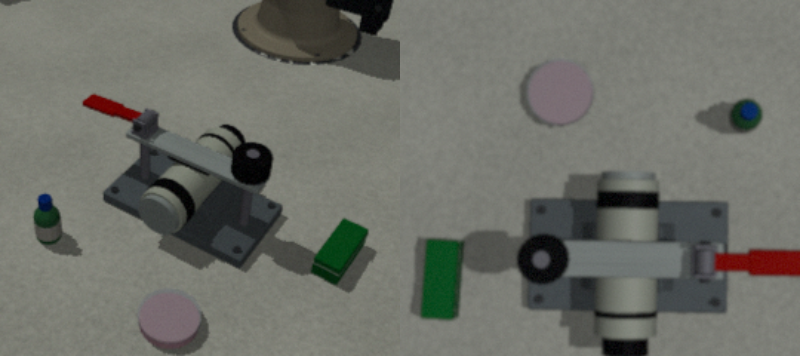

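The lever reads 1.28, fully closed, in both views and on two looks 0.4 s apart. In the pasted views it lies level, the red paddle at (85–140,105) on the left; the dish, vial and box are where they were and the arm is clear. Handing in.

```bash
python3 -c "
from rig import *
sign_off()"
```

```text
the job is handed in; nothing more can be done
```

The lever is fully closed and staying down, and the nut is set so that resistance begins close to half closed. I handed the job in at about 17 s.

- **Nut:** I turned it clockwise about 1.4 rad in total. The first probe, after about 0.42 rad, met no resistance up to 0.92 rad. I left the lever there as a gauge and turned the nut further until the lever sprang back, to 0.83, 0.70 and then 0.63 rad.
- **Resistance:** The camera angles may read about 0.02 rad high, so the true start is near 0.61. On the final push the lever gave about 2.5 N at 0.69 rad, which fits a start near 0.6.
- **Closing:** The highest force I read on the lever was 4.4 N, near 0.8 rad, and it dropped to nothing past centre. I only got a force reading at the end of each short move, with about 1 N of noise.
- **Last checks:** Both cameras, twice, showed the lever at 1.28 rad with the robot clear. By eye, the dish, vial and box had not moved.
- **Not checked:** The liner squeeze was not in the state readings, so I am inferring that the strap is snug from where the resistance began and how high the force rose.
- **Also seen:** While gripping the nut, the tool tilted by about 2° and pushed sideways with up to 12 N. I saw no effect from this.

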